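Open the top half of the cupboard's split door and set the stamp out on its ledge

ROBOT

A 6-joint arm with a two-finger parallel gripper is mounted at the origin on a cart in front of the work surface, level with it; the furniture and walls round the work are solid. World frame = base frame: x ahead of the robot, y to its left, z up, the work surface at z = 0. Lengths are in mm, angles in rad, forces in N, time in s.
With the tool pointing down it reaches from about 350 to 875 mm from the base axis. Payload 4.2 kg.
Tool frame: the origin (TCP) lies between the finger pads; the fingertips stand 17 mm ahead of it and the grasp point (between the pads) lies 2 mm behind it; z points along the fingers, y is the line along which they close (so a half turn about z gives the same grasp; the last joint's range is limited). The gripper opens to 85 mm and grips with 20 to 120 N. Pads are 22 mm wide; open, the fingers measure 114 mm over their backs; the gripper's body (76 mm by 85 mm) begins 54 mm behind the grasp point. The pads swing forward as they close: fully open they stand 13 mm farther back than shut.
Start: joints at [-0.965, 0.385, 0.008, 0, -1.194, -0.259], TCP at [212.446, -587.764, 248.312] pointing down, gripper open.
Joint ranges: [-3.14, 3.14], [-1.21, 2.06], [-1.07, 1.41], [-3.16, 2.05], [-2.99, -0.16], [-3.1, 3.1]. Speed limits (rad/s): [2.79, 2.79, 3.14, 3.14, 3.14, 3.14].

INTERFACE

Orientations are given as a unit quaternion [x, y, z, w].
In Python, from bench import arm, eyes, status gives the robot as it stands (arm), with the cameras (eyes) and the readings (status).
- The arm moves only by the tool jog_arm, called after "Emit:" as name(argument=value, ...) on one line, values as JSON. Schema: {"type":"object","properties":{"increments":{"type":"object","properties":{"rows":{"type":"array","items":{"type":"array","items":{"type":"number"},"minItems":6,"maxItems":6},"minItems":1,"maxItems":10}},"additionalProperties":false,"required":["rows"]},"finger_gap":{"type":"number"},"only":{"type":"string"},"quiet":{"type":"boolean"},"lines":{"type":"string"}},"required":["increments"],"additionalProperties":false}. increments is an object whose key "rows" holds a list of rows, 1 to 10 of them, each of 6 numbers: dx, dy, dz in fractions of the full range, 1 being 500 mm, then a rotation vector rx, ry, rz in shares of 180 degrees (1.0 is 180 degrees); each row is the pose to reach, as a shift and turn from the pose commanded when the call began, along the tool's axes at that moment; what a row does not reach only later rows make up. A row lasts 1/10 s, in which the tool goes at most 50 mm and 0.15 rad, less where a joint would pass 70% of its speed; a pose out of reach is approached as far as the arm can. finger_gap is the finger opening in mm, set as the call begins (left out keeps the last). The fingers move at their own pace and stop on an object; the grip force is fixed at half the most. Time passes only in rows, so rows that do not move let the fingers close. The tool returns the time, the measured TCP pose, the force, the opening and the grip force at its end. only (a regular expression) keeps the lines of the reply that match it, lines (a string "A,B") keeps lines A to B, and quiet returns only ok. Shift and turn numbers lie between -1 and 1, and a call with a number outside is refused. Input that does not fit is refused with a message, and nothing moves.
- status.read_state(): the state, without advancing time (a new reading comes with each control period).
- eyes.get_image(name): name is "side" or "top"; returns the picture (480x640x3 uint8, blue, green, red); there is no depth.
- eyes.get_calibration(name): a dict with "K" (3x3 intrinsics, pixels), "rvec" (rotation vector, rad) and "tvec" (3), from world to camera coordinates, as OpenCV has them. Camera axes: x right, y down, z forward; pixel columns grow to the right and rows downward; lengths in mm; the calibration is good to about 2 mm. A picture is of the moment at which its call begins. get_calibration takes no time and is no camera call.
- arm.job_done(): hands the job in; it is judged then, once.
The state is a dict: "clock": time; "joints": joint angles; "joint_vel": joint speeds; "joint_efforts": joint torques, N m; "position": TCP position; "ee_rot": TCP orientation; "contact_force": force on the tool from outside, world axes, zero at the start; "wrist_torque": the same for the moment, N m; "gripper_width": finger opening in mm; "grasp_force": force on a finger pad.
Only numpy, scipy, OpenCV 4.12 (cv2) and the standard library are available. Lean on these libraries where they do the work, as an engineer would, in place of code of your own. Each camera call takes 0.05 s, during which the arm holds its last target. There are 200 camera calls.

TASK

Open the tool cupboard for serving: draw back the bolt of the top half of its split door and swing that half wide open, past a right angle, while the bottom half stays shut and bolted. Then stand the plaster stamp upright on the narrow ledge of the bottom half, let go of it, and leave the other things on the bench where they are.

Things in the scene. Friction and masses are not known exactly. Their poses are not given: they have to be found in the camera images.
- cupboard: Wooden cupboard fixed to the bench, 270 wide, 110 deep, 241 high, roof flush with the front. Origin: on the bench, middle of the front face (plane x = 0); x points into the cupboard, y left along the front, z up. Its door is split into two leaves 228 wide, hinged on the right (y = -114), opening to the robot: bottom z 22 to 108, top z 124 to 216. Two jars stand inside.
- upper_leaf (a joint): Hinge of the top leaf, rad: 0 shut, 1.57 square to the front, 2.3 the stop. It stays where it is left (about 0.08 N m of friction). Seen from above it opens anticlockwise.
- upper_bolt (a joint): Travel of the top leaf's bolt, m: 0 fully shot, 0.026 fully drawn. It slides right (towards the hinge) to unlock out of a staple on the left jamb (staple y 120 to 134, 24 out from the front, 12 above and below the bolt); clear of it from about 0.014. Friction about 1.5 N; stays where left.
- lower_leaf (a joint): Hinge of the bottom leaf, rad: 0 shut. Held by its bolt; must stay shut.
- lower_bolt (a joint): Travel of the bottom leaf's bolt, m: 0 fully shot. Must stay shot.
- upper_bolt_knob (a point): Point on the knob of the top bolt, 194 above the bench, 46 out from the leaf's face: an 8 thick rod standing straight out from the face, a 16 ball on its end 58 out. It moves with the bolt. The pull's near leg is 52 to its right when shot; to its left is only the staple.
- upper_handle (a point): Middle of the open space in the top leaf's D-shaped pull, 194 above the bench, 24 out from the face, 100 from the hinge line. The pull is a 10 thick round bar lying level: crossbar 48 out from the face and parallel to it, two legs 92 apart. Clear space within, open above and below: 43 out from the face by 82 along it. Moves and turns with the leaf.
- upper_leaf_hinge (a point): Point on the hinge line of the top leaf (a vertical line in the plane of the front face), 194 above the bench.
- ledge (a point): Centre of the top of the ledge, 120 above the bench, 33 out from the front face. The ledge is a level board 12 thick fixed to the bottom leaf, reaching 66 out from the front face and 228 long (along the cupboard's y). The axes are those of the cupboard while the bottom leaf is shut.
- stamp: White plaster stamp, round, 31 across at its broad flat foot, narrower at the waist, 53 high, about 50 g, standing upright on the bench. Origin: centre of its underside, z along its axis upward. Pinch it at the waist, about 30 above its foot.
- cone_plug: Brown turned wooden cone, 23 across, 28 high, standing on its broad end; the stamp and it may have swapped places. Leave it. Origin at the centre of its underside.
- rib_rubber: Flat kidney-shaped rubber rib, 45x90x5, a bystander. Origin at the centre of its underside.
- clay_twist: Folded ribbon of clay, 19x51x14, lying on the bench, a bystander. Origin at the centre of its underside.
- needle_tool: Needle tool, a thin wooden stick 183 long and 10 thick lying on the bench, a bystander. Origin at the centre of its underside.
- rib_wood: Flat kidney-shaped wooden rib, 45x90x6, at the left of the bench, a bystander. Origin at the centre of its underside.

How it is judged:
By the outcome, as a careful person would: the job done as asked, in the order asked, and still so for the second after the job is handed in, with the robot touching nothing.
It also fails if it takes over 72 s, if anything falls off the work surface, if the arm or the gripper's body presses on something with over 40 N, if the wrist force passes 120 N, or if a joint passes its speed limit or range.

## Working session

There is one attempt and no reset: what is moved stays moved. The work goes in short steps, Python scripts to look and compute and a tool call to move; the robot and the scene stay as the last step left them, time stands still between calls to the robot, and variables do not carry over. Pictures are saved under pics/ and viewed, at most 10 in all, crops included, and the job is handed in when it is done.

```bash
ls; mkdir -p pics; python3 - <<'E'
from bench import arm, eyes, status
import cv2,numpy as np
for n in("side","top"):
    cv2.imwrite(f"pics/{n}0.png",eyes.get_image(n))
    c=eyes.get_calibration(n);R=cv2.Rodrigues(np.array(c["rvec"],float))[0]
    print(n,np.round(np.array(c["K"]),1).tolist(),(-R.T@np.array(c["tvec"]).ravel()).round(),R.round(2).tolist())
s=status.read_state();print(s)
E
```

```text
bench.py
pics
side [[541.2, 0.0, 318.9], [0.0, 541.2, 231.6], [0.0, 0.0, 1.0]] [ 251. -831. 1219.] [[0.96, -0.28, 0.0], [-0.21, -0.72, -0.66], [0.19, 0.64, -0.75]]
top [[483.4, 0.0, 321.4], [0.0, 483.4, 237.7], [0.0, 0.0, 1.0]] [-186.  257. 1466.] [[-0.19, -0.98, -0.01], [-0.87, 0.17, -0.47], [0.46, -0.08, -0.88]]
{'clock': 0.1, 'joints': array([-9.65422941e-01,  3.85471851e-01,  6.80758141e-03, -4.08201089e-04,
       -1.19400284e+00, -2.58597840e-01]), 'joint_vel': array([ 9.66483762e-04, -3.48577682e-03,  2.58111887e-03,  2.32215178e-03,
        7.56997721e-04,  2.05104394e-06]), 'joint_efforts': array([-1.38222626e-03, -3.93319523e+01,  1.88929510e+01,  4.19791505e+00,
       -2.56808657e-03,  9.52413785e-06]), 'position': array([ 212.27290118, -587.3508667 ,  247.35727869]), 'ee_rot': array([-1.72446085e-01,  9.85018496e-01,  9.28888296e-04, -2.19339067e-04]), 'contact_force': array([ 0.6682905 ,  0.45042926, -0.89693161]), 'wrist_torque': array([ 0.04519463,  0.0234519 , -0.01395284]), 'grasp_force': 0.0, 'gripper_width': 85.31110397207884}
```

View pics/side0.png

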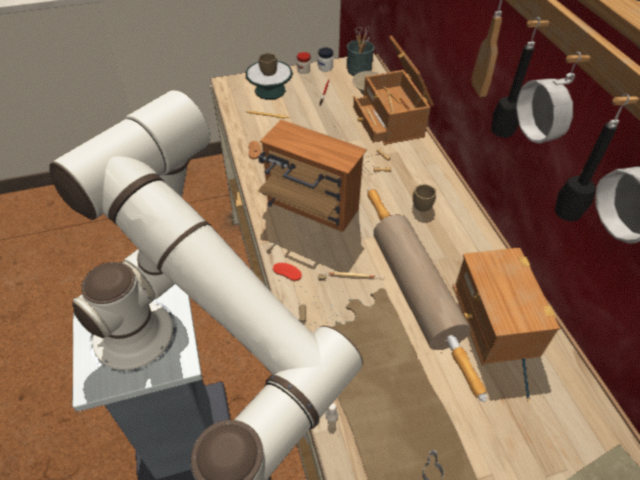

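View pics/top0.png

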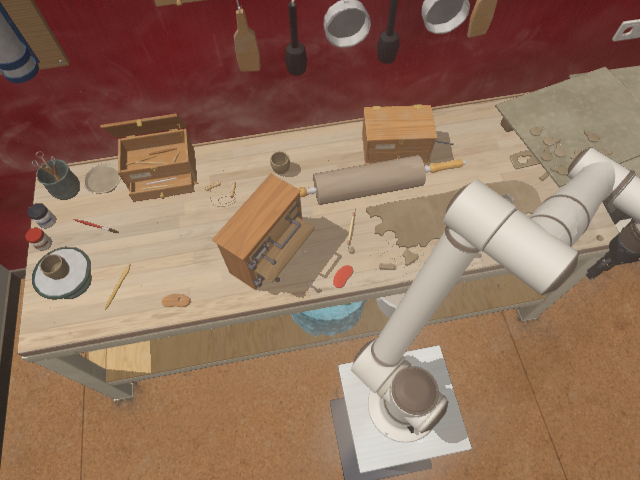

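```bash
python3 - <<'E'
import cv2
s=cv2.imread("pics/side0.png");t=cv2.imread("pics/top0.png")
cv2.imwrite("pics/c1.png",cv2.resize(s[115:315,230:400],None,fx=3,fy=3,interpolation=cv2.INTER_CUBIC))
a=cv2.resize(t[165:305,200:400],None,fx=4,fy=4,interpolation=cv2.INTER_CUBIC)
cv2.imwrite("pics/c2.png",a)
E
```

```text
(no output)
```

View pics/c1.png

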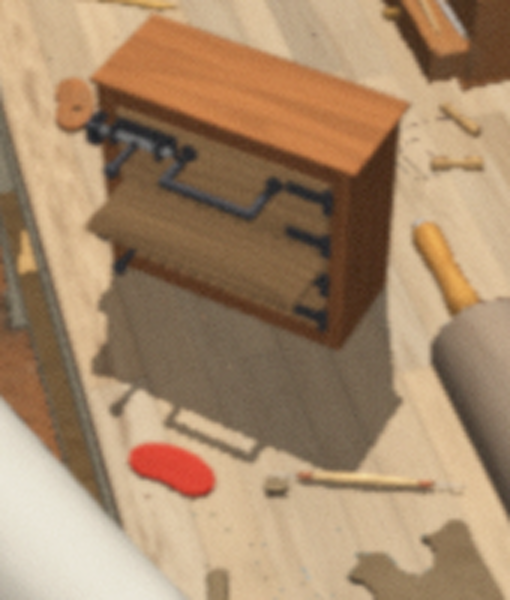

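View pics/c2.png

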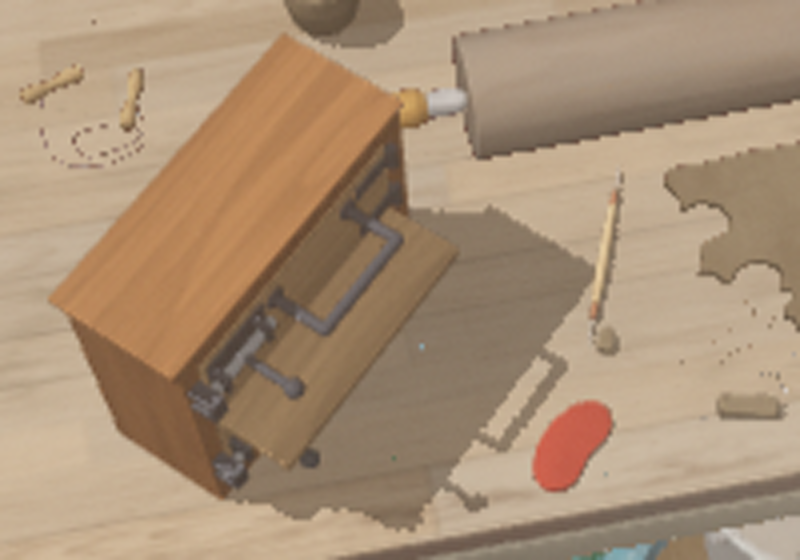

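```bash
cat > h.py <<'E'
import cv2,numpy as np
from bench import arm, eyes, status
from scipy.spatial.transform import Rotation as Ro
C={}
for n in("side","top"):
    c=eyes.get_calibration(n);R=cv2.Rodrigues(np.array(c["rvec"],float))[0]
    C[n]=(np.array(c["K"]),R,np.array(c["tvec"],float).ravel())
def ray(n,p):
    K,R,t=C[n];d=R.T@np.linalg.inv(K)@[p[0],p[1],1];return -R.T@t,d
def onz(n,p,z):
    o,d=ray(n,p);return o+d*(z-o[2])/d[2]
def tri(ps,pt):
    A=np.zeros((3,3));b=np.zeros(3)
    for n,p in(("side",ps),("top",pt)):
        o,d=ray(n,p);d=d/np.linalg.norm(d);M=np.eye(3)-np.outer(d,d);A+=M;b+=M@o
    return np.linalg.solve(A,b)
def proj(n,P):
    K,R,t=C[n];q=K@(R@np.asarray(P,float)+t);return q[:2]/q[2]
E
python3 - <<'E'
from h import *
S=lambda x,y:(x/3+230-1/3,y/3+115-1/3)
T=lambda x,y:(x/4+200-.375,y/4+165-.375)
for k,s,t in(("FL",S(93,80),T(175,380)),("BL",S(152,16),T(50,300)),("BR",S(409,104),T(285,33)),("FR",S(355,178),T(400,100))):
    print(k,onz("side",s,241).round(1),onz("top",t,241).round(1),tri(s,t).round(1))
print("knobball",tri(S(188,153),T(292,386)).round(1))
print("cone",onz("side",S(275,487),14).round(1),onz("top",T(606,341),14).round(1))
print("twist",onz("side",S(217,582),7).round(),onz("top",T(750,405),7).round())
print("white",onz("side",(332,417),25).round(1))
print("needle",[onz("top",T(*p),5).round() for p in((615,190),(595,315))])
print("rib",onz("top",T(572,446),3).round())
s=cv2.imread("pics/side0.png")
cv2.imwrite("pics/c3.png",cv2.resize(s[350:480,260:400],None,fx=4,fy=4))
E
```

```text
FL [436.9 371.4 241. ] [431.7 373.9 241. ] [435.8 374.9 236.9]
BL [513.6 451.9 241. ] [512.4 454.9 241. ] [514.2 455.4 238.2]
BR [711.6 255.8 241. ] [711.5 256.3 241. ] [711.8 256.3 240.6]
FR [631.3 173.4 241. ] [632.8 179.4 241. ] [634.3 178.9 236.6]
knobball [482.2 302.9 169.8]
cone [515.7  27.9  14. ] [512.2  36.   14. ]
twist [438. -53.   7.] [435. -69.   7.]
white [ 424.4 -363.9   25. ]
needle [array([660.,  -5.,   5.]), array([542.,  38.,   5.])]
rib [429.  83.   3.]
```

View pics/c3.png

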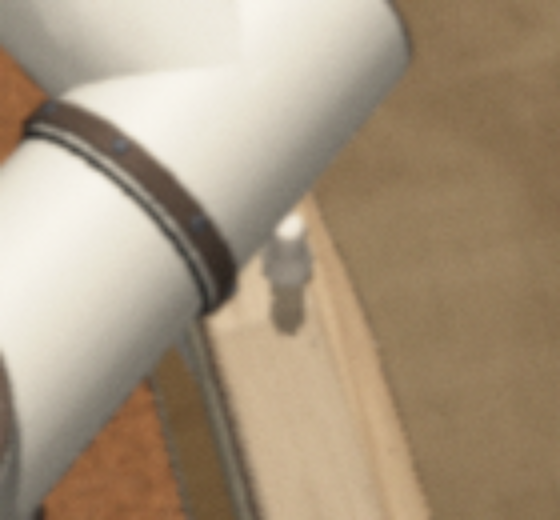

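```bash
cat >> h.py <<'E'
S=lambda x,y:(x/3+230-1/3,y/3+115-1/3)
T=lambda x,y:(x/4+200-.375,y/4+165-.375)
def cup():
    loc=np.array([[0,135],[110,135],[110,-135],[0,-135]]*2,float)
    w=np.array([onz("side",S(*p),241)[:2] for p in((93,80),(152,16),(409,104),(355,178))]+
               [onz("top",T(*p),241)[:2] for p in((175,380),(50,300),(285,33),(400,100))])
    lm,wm=loc.mean(0),w.mean(0);H=(loc-lm).T@(w-wm);yaw=np.arctan2(H[0,1]-H[1,0],H[0,0]+H[1,1])
    R=np.array([[np.cos(yaw),-np.sin(yaw)],[np.sin(yaw),np.cos(yaw)]])
    o=wm-R@lm;return o,yaw,R,(w-(loc@R.T+o))
E
python3 - <<'E'
from h import *
o,yaw,R,res=cup();print(o,yaw,res.round(1).tolist())
W=lambda x,y,z:np.r_[o+R@[x,y],z]
L=lambda P:np.r_[R.T@(P[:2]-o),P[2]]
for k,s,t in(("ball -58,84",S(112,170),T(292,386)),("pullL",S(162,185),T(325,328)),("pullR",S(250,214),T(400,238)),("ledgeL -66,114,120",S(90,225),T(290,467)),):
    P=tri(s,t);print(k,P.round(1),L(P).round(1),"side",L(onz("side",s,194)).round(),"top",L(onz("top",t,194)).round())
print(proj("side",W(-58,84,194)),S(112,170),proj("top",W(-58,84,194)),T(292,386))
s=status.read_state();Rt=Ro.from_quat(s["ee_rot"]).as_matrix();print(Rt.round(3).tolist())
for n,P in(("knob pre",W(-46,114,270)),("handle",W(-24,-14,195)),("hinge",W(0,-114,0)),("ledge",W(-44,20,120))):print(n,P.round(1))
E
```

```text
[533.9781867  275.60323388] 0.7892503998323318 [[-1.3, 0.7], [-2.0, 3.2], [4.3, -2.7], [1.5, -7.1], [-6.5, 3.3], [-3.2, 6.1], [4.2, -2.3], [3.0, -1.1]]
ball -58,84 [434.5 295.4 193.6] [-56.   84.5 193.6] side [-56.  84. 194.] top [-56.  85. 194.]
pullL [475.9 264.4 192.6] [-48.9  33.3 192.6] side [-51.  33. 194.] top [-48.  33. 194.]
pullR [540.1 197.8 197.7] [-50.9 -59.2 197.7] side [-46. -58. 194.] top [-51. -60. 194.]
ledgeL -66,114,120 [408.6 309.5 114.3] [-64.2 112.8 114.3] side [-128.   63.  194.] top [-93. 137. 194.]
[266.70141772 171.78634683] (267.0, 171.33333333333331) [273.24175673 261.19789082] (272.625, 261.125)
[[-0.941, -0.34, -0.001], [-0.34, 0.941, 0.002], [0.0, 0.002, -1.0]]
knob pre [420.7 323.3 270. ]
handle [527.  248.7 195. ]
hinge [614.9 195.3   0. ]
ledge [488.8 258.5 120. ]
```

```bash
cat >> h.py <<'E'
o,yaw,R,_=cup()
W=lambda x,y,z:np.r_[o+R@[x,y],z]
L=lambda P:np.r_[R.T@(np.asarray(P)[:2]-o),P[2]]
def down(a,tilt=0):
    "tool y at heading a, z down; tilt>0 leans tool z towards heading a-90deg"
    y=np.array([np.cos(a),np.sin(a),0]);f=np.array([np.sin(a),-np.cos(a),0])
    z=np.cos(tilt)*np.array([0,0,-1])+np.sin(tilt)*f
    return np.c_[np.cross(y,z),y,z]
def rel(*targets):
    s=status.read_state();Rt=Ro.from_quat(s["ee_rot"]).as_matrix()
    print("at",s["position"].round(1),"cup",L(s["position"]).round(1),"t",round(s["clock"],1),"q",s["joints"].round(2))
    for P,M in targets:
        d=Rt.T@(P-s["position"]);print(d.round(1),Ro.from_matrix(Rt.T@M).as_rotvec().round(3),"n",int(np.ceil(np.linalg.norm(d)/50)))
E
python3 - <<'E'
from h import *
D=down(yaw+np.pi/2)
rel((np.array([450,-200,300]),D),(W(-46,117,300),D))
E
```

```text
at [ 212.3 -587.4  247.4] cup [-839.1 -379.5  247.4] t 0.1 q [-0.97  0.39  0.01 -0.   -1.19 -0.26]
[-355.2  283.7  -52.1] [ 0.002  0.    -0.443] n 10
[-504.1  788.5  -51.2] [ 0.002  0.    -0.443] n 19
```

The manual's scale: shifts go in shares of 500 mm and turns go in shares of 180 degrees. Converting my numbers, -355 mm / 500 = -0.71, 284 mm / 500 = 0.568, -0.443 rad / 3.1416 = -0.141.

Emit:
jog_arm(increments={"rows": [[-0.12,0.1,-0.104,0,0,0],[-0.71,0.568,-0.104,0,0,-0.141],[-0.71,0.568,-0.104,0,0,-0.141],[-0.71,0.568,-0.104,0,0,-0.141],[-0.71,0.568,-0.104,0,0,-0.141],[-0.71,0.568,-0.104,0,0,-0.141],[-0.71,0.568,-0.104,0,0,-0.141],[-0.71,0.568,-0.104,0,0,-0.141],[-0.71,0.568,-0.104,0,0,-0.141],[-0.71,0.568,-0.104,0,0,-0.141]]}, finger_gap=0)

```text
clock: 1.1
position: [451.5, -196.7, 300.4]
ee_rot: [-0.387, 0.922, 0.0, 0.0]
contact_force: [-0.6, 0.5, 0.7]
gripper_width: -0.2
grasp_force: 0.0
```

```bash
python3 - <<'E'
from h import *
D=down(yaw+np.pi/2)
rel((W(-46,117,300),D))
E
```

```text
at [ 451.5 -196.7  300.4] cup [-393.4 -274.2  300.4] t 1.1 q [-0.08  0.12 -0.22 -0.   -1.23 -0.7 ]
[-349.4  389.4    0.5] [-0.     0.001  0.005] n 11
```

In the tool's units: 389 mm / 500 = 0.778, -349 mm / 500 = -0.698.

Emit:
jog_arm(increments={"rows": [[-0.698,0.778,0,0,0,0],[-0.698,0.778,0,0,0,0],[-0.698,0.778,0,0,0,0],[-0.698,0.778,0,0,0,0],[-0.698,0.778,0,0,0,0],[-0.698,0.778,0,0,0,0],[-0.698,0.778,0,0,0,0],[-0.698,0.778,0,0,0,0],[-0.698,0.778,0,0,0,0],[-0.698,0.778,0,0,0,0]]})

```text
clock: 2.1
position: [419.9, 300.6, 300.1]
ee_rot: [-0.385, 0.923, -0.0, -0.0]
contact_force: [0.5, -0.4, 0.8]
gripper_width: -0.3
grasp_force: 0.0
```

Emit:
jog_arm(increments={"rows": [[0,0,0,0,0,0],[0,0,0,0,0,0]]})

```text
clock: 2.3
position: [420.2, 299.6, 299.3]
ee_rot: [-0.385, 0.923, -0.001, -0.001]
contact_force: [0.3, -0.6, 1.5]
gripper_width: -0.1
grasp_force: 0.0
```

```bash
python3 - <<'E'
from h import *
D=down(yaw+np.pi/2)
rel((W(-46,117,300),D),(W(-46,117,201),D))
for n in("side","top"):cv2.imwrite(f"pics/{n}1.png",eyes.get_image(n))
a=cv2.imread("pics/side1.png")
# stamp now
cv2.imwrite("pics/st.png",np.hstack([cv2.resize(a[370:450,290:370],None,fx=5,fy=5),cv2.resize(cv2.imread("pics/top1.png")[200:300,400:500],None,fx=4,fy=4)]))
E
```

```text
at [420.2 299.6 299.3] cup [-63.1  97.7 299.3] t 2.3 q [ 0.93  0.16 -0.17 -0.   -1.24 -1.71]
[-17.2  19.2  -0.7] [-0.    -0.002  0.002] n 1
[-17.4  19.3  98.3] [-0.    -0.002  0.002] n 3
```

View pics/st.png

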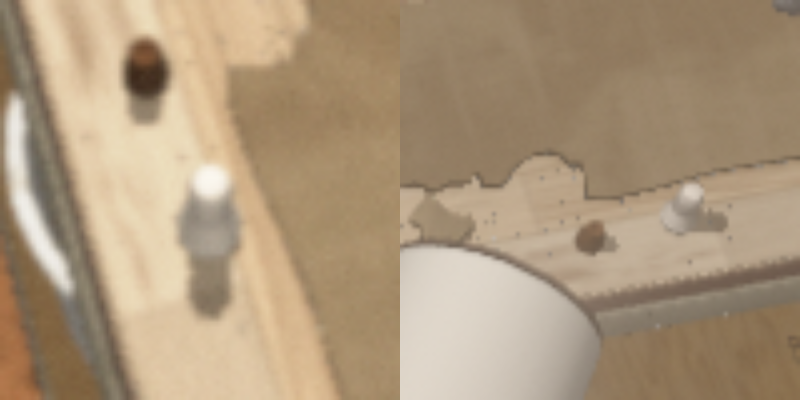

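In the tool's units: 98 mm / 500 = 0.196, 50 mm / 500 = 0.1.

Emit:
jog_arm(increments={"rows": [[-0.034,0.038,0,0,0,0],[-0.034,0.038,0.1,0,0,0],[-0.034,0.038,0.196,0,0,0],[-0.034,0.038,0.196,0,0,0],[-0.034,0.038,0.196,0,0,0]]})

```text
clock: 2.9
position: [419.9, 323.7, 203.4]
ee_rot: [-0.384, 0.923, -0.001, 0.0]
contact_force: [0.6, 0.5, 0.7]
gripper_width: -0.1
grasp_force: 0.0
```

```bash
python3 - <<'E'
from h import *
D=down(yaw+np.pi/2)
rel((W(-46,117,201),D))
f=lambda x,y:(290+x/5-.4,370+y/5-.4);g=lambda x,y:(400+(x-400)/4-.4,200+y/4-.4)
print("top",onz("side",f(211,178),53),onz("top",g(691,189),53),tri(f(211,178),g(691,189)))
print("foot",onz("side",f(210,240),6),onz("top",g(682,220),6))
print("cone",onz("side",f(145,67),14),onz("top",g(591,237),14))
E
```

```text
at [419.9 323.7 203.4] cup [-46.2 114.8 203.4] t 2.9 q [ 0.96  0.26 -0.29  0.   -1.02 -1.75]
[-0.2  2.2  2.4] [-0.001  0.    -0.   ] n 1
top [ 427.9633898  -348.84134526   53.        ] [ 427.52887474 -348.85316745   53.        ] [ 427.79198279 -348.87069256   52.8692363 ]
foot [ 425.86405222 -357.54116144    6.        ] [ 421.63550764 -351.97185064    6.        ]
cone [ 420.02660158 -271.33608426   14.        ] [ 417.90250027 -269.66858093   14.        ]
```

In the tool's units: -33 mm / 500 = -0.066, -25 mm / 500 = -0.05.

Emit:
jog_arm(increments={"rows": [[0,-0.02,0.004,0,0,0],[0,-0.034,0.004,0,0,0],[0,-0.05,0.004,0,0,0],[0,-0.066,0.004,0,0,0],[0,-0.066,0.004,0,0,0]]})

```text
clock: 3.4
position: [443.3, 300.7, 200.9]
ee_rot: [-0.384, 0.923, 0.0, 0.001]
contact_force: [0.0, 0.4, 0.6]
gripper_width: 0.0
grasp_force: 0.2
```

```bash
python3 - <<'E'
from h import *
rel()
im=eyes.get_image("side");cv2.imwrite("pics/s2.png",im)
cv2.imwrite("pics/c5.png",cv2.resize(np.hstack([im[115:245,230:380],eyes.get_image("top")[200:330,210:320]]),None,fx=3,fy=3))
E
```

```text
at [443.3 300.7 200.9] cup [-46.   82.  200.9] t 3.4 q [ 0.9   0.27 -0.28  0.   -1.01 -1.68]
```

View pics/c5.png

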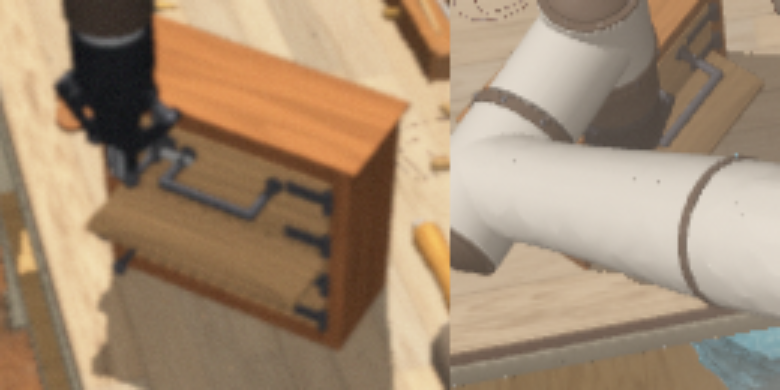

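In the tool's units: -4 mm / 500 = -0.008, -2 mm / 500 = -0.004.

Emit:
jog_arm(increments={"rows": [[0,-0.004,0,0,0,0],[0,-0.008,0,0,0,0],[0,-0.008,0,0,0,0]]}, only="pos|force")

```text
position: [445.0, 298.4, 200.0]
contact_force: [-0.6, -0.1, -0.5]
grasp_force: 0.6
```

Emit:
jog_arm(increments={"rows": [[0,-0.004,0,0,0,0],[0,-0.006,0,0,0,0],[0,-0.006,0,0,0,0]]}, only="pos|force")

```text
position: [445.2, 297.6, 199.9]
contact_force: [-9.9, 6.2, 2.8]
grasp_force: 5.6
```

In the tool's units: -80 mm / 500 = -0.16, -40 mm / 500 = -0.08.

Emit:
jog_arm(increments={"rows": [[0,0.024,0,0,0,0],[0,0.024,-0.08,0,0,0],[0,0.024,-0.16,0,0,0],[0,0.024,-0.16,0,0,0]]}, only="pos|force")

```text
position: [441.3, 306.8, 286.6]
contact_force: [0.7, 0.5, 0.1]
grasp_force: 0.0
```

```bash
python3 - <<'E'
from h import *
D=down(yaw+np.pi/2)
rel((W(-25,-14,280),D),(W(-25,-14,198),D))
im=eyes.get_image("side")
cv2.imwrite("pics/c6.png",cv2.resize(im[115:245,230:380],None,fx=3,fy=3))
E
```

```text
at [441.3 306.8 286.6] cup [-43.2  87.8 286.6] t 4.5 q [ 0.91  0.2  -0.15  0.   -1.2  -1.69]
[ -17.9 -101.8    7. ] [-0.002  0.012  0.002] n 3
[ -16.9 -101.7   89. ] [-0.002  0.012  0.002] n 3
```

View pics/c6.png

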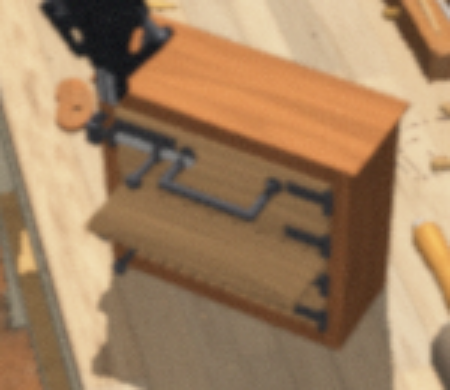

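In the tool's units: -102 mm / 500 = -0.204, -18 mm / 500 = -0.036.

Emit:
jog_arm(increments={"rows": [[-0.036,-0.204,0,0,0,0],[-0.036,-0.204,0,0,0,0],[-0.036,-0.204,0,0,0,0],[-0.036,-0.204,0.014,0,0,0],[-0.036,-0.204,0.014,0,0,0]]}, only="pos|force")

```text
position: [522.7, 245.5, 271.1]
contact_force: [0.1, 0.2, -0.3]
grasp_force: 0.0
```

```bash
python3 - <<'E'
from h import *
D=down(yaw+np.pi/2)
rel((W(-25,-14,199),D))
E
```

```text
at [522.7 245.5 271.1] cup [-29.3 -13.2 271.1] t 5.0 q [ 0.72  0.29 -0.07 -0.   -1.21 -1.5 ]
[-4.6 -0.9 72. ] [ 0.001 -0.004  0.   ] n 2
```

In the tool's units: 72 mm / 500 = 0.144, 60 mm / 500 = 0.12.

Emit:
jog_arm(increments={"rows": [[-0.006,-0.002,0,0,0,0],[-0.006,-0.002,0.06,0,0,0],[-0.006,-0.002,0.12,0,0,0],[-0.006,-0.002,0.144,0,0,0],[-0.006,-0.002,0.144,0,0,0]]}, only="pos|force")

```text
position: [525.7, 247.4, 199.8]
contact_force: [-0.1, -0.5, 0.1]
grasp_force: 0.0
```

```bash
python3 - <<'E'
from h import *
D=down(yaw+np.pi/2)
h=np.array([0,-114])
def arc(t):
    p=np.array([-26,100.]);c,s_=np.cos(t),np.sin(t)
    # opening anticlockwise
    return W(*(h+np.array([[c,-s_],[s_,c]])@p),199)
rel(*[(arc(t),D) for t in np.arange(.15,2.3,.15)])
E
```

```text
at [525.7 247.4 199.8] cup [-25.8 -14.  199.8] t 5.5 q [ 0.72  0.35 -0.17 -0.   -1.05 -1.5 ]
[14.8 -5.   0.9] [ 0.    -0.004  0.002] n 1
[ 28.6 -12.1   0.9] [ 0.    -0.004  0.002] n 1
[ 41.1 -21.2   1. ] [ 0.    -0.004  0.002] n 1
[ 52.1 -32.    1. ] [ 0.    -0.004  0.002] n 2
[ 61.4 -44.4   1. ] [ 0.    -0.004  0.002] n 2
[ 68.8 -58.1   1. ] [ 0.    -0.004  0.002] n 2
[ 74.  -72.6   1.1] [ 0.    -0.004  0.002] n 3
[ 76.9 -87.8   1.1] [ 0.    -0.004  0.002] n 3
[  77.6 -103.3    1.1] [ 0.    -0.004  0.002] n 3
[  76.  -118.7    1.1] [ 0.    -0.004  0.002] n 3
[  72.  -133.7    1. ] [ 0.    -0.004  0.002] n 4
[  65.9 -147.9    1. ] [ 0.    -0.004  0.002] n 4
[  57.7 -161.     1. ] [ 0.    -0.004  0.002] n 4
[  47.7 -172.8    0.9] [ 0.    -0.004  0.002] n 4
[  36.  -183.     0.9] [ 0.    -0.004  0.002] n 4
```

In the tool's units: 61 mm / 500 = 0.122, 52 mm / 500 = 0.104.

Emit:
jog_arm(increments={"rows": [[0.03,-0.01,0,0,0,0],[0.058,-0.024,0,0,0,0],[0.082,-0.042,0,0,0,0],[0.104,-0.064,0,0,0,0],[0.122,-0.088,0,0,0,0]]}, only="pos|force")

```text
position: [515.7, 172.1, 202.5]
contact_force: [2.7, 1.8, 1.8]
grasp_force: 1.5
```

Emit:
jog_arm(increments={"rows": [[0.014,-0.028,0,0,0,0],[0.026,-0.056,0,0,0,0],[0.032,-0.086,0,0,0,0],[0.032,-0.118,0,0,0,0],[0.03,-0.148,0,0,0,0],[0.022,-0.178,0,0,0,0],[0.01,-0.206,0,0,0,0],[-0.006,-0.232,0,0,0,0],[-0.026,-0.256,0,0,0,0],[-0.026,-0.256,0,0,0,0]]}, only="pos|force")

```text
position: [616.5, 91.1, 200.0]
contact_force: [0.5, 0.0, -0.2]
grasp_force: 0.0
```

```bash
python3 - <<'E'
from h import *
rel()
im=eyes.get_image("side")
cv2.imwrite("pics/c7.png",np.hstack([cv2.resize(im[100:300,230:380],None,fx=3,fy=3)[:560],]))
E
```

```text
at [616.5  91.1 200. ] cup [ -72.8 -188.6  200. ] t 7.0 q [ 0.41  0.42 -0.07  0.   -1.09 -1.19]
```

View pics/c7.png

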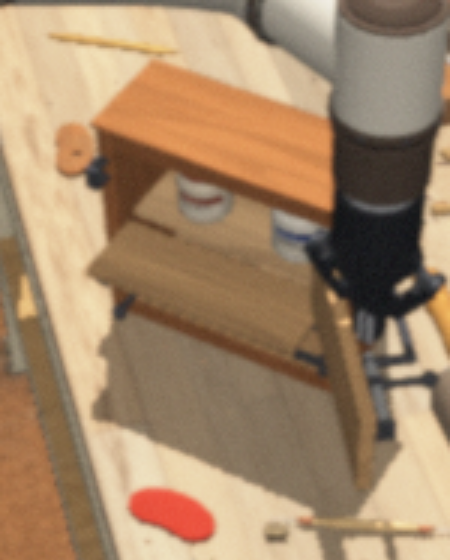

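In the tool's units: -120 mm / 500 = -0.24, -100 mm / 500 = -0.2.

Emit:
jog_arm(increments={"rows": [[0,0,-0.1,0,0,0],[0,0,-0.2,0,0,0],[0,0,-0.24,0,0,0],[0,0,-0.24,0,0,0]]}, only="pos|force")

```text
position: [616.0, 91.9, 326.0]
contact_force: [0.1, -0.4, 0.2]
grasp_force: 0.0
```

```bash
python3 - <<'E'
from h import *
D=down(np.radians(51),.4);P=np.array([427.,-349.5,30])
rel((P-D[:,2]*230,D),(P-D[:,2]*80,D))
E
```

```text
at [616.   91.9 326. ] cup [ -72.7 -187.6  326. ] t 7.5 q [ 0.41  0.34  0.13  0.   -1.35 -1.19]
[456.  -87.   81.5] [ 0.295 -0.317  1.449] n 10
[ 451.1 -144.5  220. ] [ 0.295 -0.317  1.449] n 11
```

In the tool's units: 456 mm / 500 = 0.912, -87 mm / 500 = -0.174, 1.449 rad / 3.1416 = 0.4612.

Emit:
jog_arm(increments={"rows": [[0.912,-0.174,0.162,0.0939,-0.1009,0.4612],[0.912,-0.174,0.162,0.0939,-0.1009,0.4612],[0.912,-0.174,0.162,0.0939,-0.1009,0.4612],[0.912,-0.174,0.162,0.0939,-0.1009,0.4612],[0.912,-0.174,0.162,0.0939,-0.1009,0.4612],[0.912,-0.174,0.162,0.0939,-0.1009,0.4612],[0.912,-0.174,0.162,0.0939,-0.1009,0.4612],[0.912,-0.174,0.162,0.0939,-0.1009,0.4612],[0.912,-0.174,0.162,0.0939,-0.1009,0.4612],[0.912,-0.174,0.162,0.0939,-0.1009,0.4612]]}, finger_gap=62, only="pos|force|wid")

```text
position: [351.6, -294.4, 238.0]
contact_force: [0.1, -0.8, -0.0]
gripper_width: 61.6
grasp_force: 0.0
```

```bash
python3 - <<'E'
from h import *
D=down(np.radians(51),.4);P=np.array([427.,-349.5,30])
rel((P-D[:,2]*230,D),(P-D[:,2]*90,D))
E
```

```text
at [ 351.6 -294.4  238. ] cup [-533.1 -272.1  238. ] t 8.5 q [-0.25 -0.07 -0.75  0.31 -0.56 -2.24]
[-4.9  4.6 -2.1] [-0.006 -0.01   0.004] n 1
[ -6.3   5.5 137.8] [-0.006 -0.01   0.004] n 3
```

In the tool's units: 138 mm / 500 = 0.276, 100 mm / 500 = 0.2.

Emit:
jog_arm(increments={"rows": [[-0.012,0.01,0.1,0,0,0],[-0.012,0.01,0.2,0,0,0],[-0.012,0.01,0.276,0,0,0],[-0.012,0.01,0.276,0,0,0]]}, only="pos|force|wid")

```text
position: [402.3, -328.9, 121.3]
contact_force: [-0.1, -0.3, -0.8]
gripper_width: 61.7
grasp_force: 0.0
```

```bash
python3 - <<'E'
from h import *
D=down(np.radians(51),.4);P=np.array([427.,-349.5,30])
rel((P,D))
E
```

```text
at [ 402.3 -328.9  121.3] cup [-521.8 -332.3  121.3] t 8.9 q [-0.39  0.21 -0.89  0.71 -0.16 -2.53]
[ 2.2 -0.1 96.8] [-0.003 -0.038  0.014] n 2
```

In the tool's units: -140 mm / 500 = -0.28, -100 mm / 500 = -0.2, 0.4 rad / 3.1416 = 0.1273.

Emit:
jog_arm(increments={"rows": [[0,0,-0.1,0,0,0],[0,0,-0.2,0,0,0],[0,0,-0.28,0,0,0],[0,0,-0.28,0,0.1273,0],[0,0,-0.28,0,0.1273,0],[0,0,-0.28,0,0.1273,0],[0,0,-0.28,0,0.1273,0]]}, only="pos|rot")

```text
position: [367.9, -296.7, 258.2]
ee_rot: [0.327, 0.945, 0.004, -0.011]
```

```bash
python3 - <<'E'
from h import *
rel()
D=down(np.radians(165),.3);P=np.array([427.,-349.5,30])
rel((P-D[:,2]*180,D))
E
```

```text
at [ 367.9 -296.7  258.2] cup [-523.2 -285.2  258.2] t 9.6 q [-0.34  0.13 -0.32 -0.01 -1.15 -1.9 ]
at [ 367.9 -296.7  258.2] cup [-523.2 -285.2  258.2] t 9.6 q [-0.34  0.13 -0.32 -0.01 -1.15 -1.9 ]
[-101.5  -53.7   53.9] [-0.273 -0.211 -1.963] n 3
```

In the tool's units: -101 mm / 500 = -0.202, -54 mm / 500 = -0.108, -0.98 rad / 3.1416 = -0.3119.

Emit:
jog_arm(increments={"rows": [[-0.04,-0.02,0.02,-0.0159,-0.0127,-0.1273],[-0.08,-0.04,0.02,-0.0159,-0.0127,-0.1273],[-0.202,-0.108,0.08,-0.0446,-0.035,-0.3119],[-0.202,-0.108,0.108,-0.0446,-0.035,-0.3119],[-0.202,-0.108,0.108,-0.0446,-0.035,-0.3119],[-0.202,-0.108,0.108,-0.0446,-0.035,-0.3119],[-0.202,-0.108,0.108,-0.0446,-0.035,-0.3119],[-0.202,-0.108,0.108,-0.0446,-0.035,-0.3119]]}, only="pos|rot")

```text
position: [409.9, -400.0, 201.3]
ee_rot: [-0.155, 0.984, 0.054, 0.062]
```

```bash
python3 - <<'E'
from h import *
D=down(np.radians(165),.3);P=np.array([427.,-349.5,30])
rel((P-D[:,2]*180,D))
E
```

```text
at [ 409.9 -400.   201.3] cup [-567.  -387.8  201.3] t 10.4 q [-0.58  0.35 -0.12 -0.18 -1.1  -0.6 ]
[-3.  -1.8 -0.4] [-0.138 -0.103 -0.984] n 1
```

In the tool's units: -3 mm / 500 = -0.006, -2 mm / 500 = -0.004, -0.984 rad / 3.1416 = -0.3132.

Emit:
jog_arm(increments={"rows": [[-0.006,-0.004,0,-0.0439,-0.0328,-0.3132],[-0.006,-0.004,0,-0.0439,-0.0328,-0.3132],[-0.006,-0.004,0,-0.0439,-0.0328,-0.3132],[-0.006,-0.004,0,-0.0439,-0.0328,-0.3132],[-0.006,-0.004,0,-0.0439,-0.0328,-0.3132],[-0.006,-0.004,0,-0.0439,-0.0328,-0.3132],[-0.006,-0.004,0,-0.0439,-0.0328,-0.3132],[-0.006,-0.004,0,-0.0439,-0.0328,-0.3132]]}, only="pos|rot")

```text
position: [413.9, -401.1, 201.3]
ee_rot: [-0.601, 0.785, 0.091, 0.118]
```

```bash
python3 - <<'E'
from h import *
D=down(np.radians(165),.3);P=np.array([427.,-349.5,30])
rel((P-D[:,2]*70,D),(P,D))
E
```

```text
at [ 413.9 -401.1  201.3] cup [-564.9 -391.4  201.3] t 11.2 q [-0.64  0.42  0.02 -0.29 -1.29  0.47]
[ -0.2   0.6 109.4] [ 0.001 -0.    -0.001] n 3
[ -0.3   0.6 179.4] [ 0.001 -0.    -0.001] n 4
```

In the tool's units: 179 mm / 500 = 0.358, 165 mm / 500 = 0.33.

Emit:
jog_arm(increments={"rows": [[0,0.001,0.1,0,0,0],[0,0.001,0.2,0,0,0],[0,0.001,0.23,0,0,0],[0,0.001,0.28,0,0,0],[0,0.001,0.33,0,0,0],[0,0.001,0.358,0,0,0],[0,0.001,0.358,0,0,0],[0,0.001,0.358,0,0,0]]}, only="pos|rot|force")

```text
position: [427.4, -350.9, 31.0]
ee_rot: [-0.602, 0.784, 0.091, 0.118]
contact_force: [0.6, 0.1, 0.4]
grasp_force: 0.0
```

```bash
python3 - <<'E'
from h import *
D=down(np.radians(165),.3);P=np.array([427.,-349.5,30])
rel((P,D))
s=eyes.get_image("side");t=eyes.get_image("top");cv2.imwrite("pics/s8.png",s);cv2.imwrite("pics/t8.png",t)
# white blob = stamp
for n,im,(x0,y0,x1,y1) in(("side",s,(315,390,350,430)),("top",t,(455,235,490,265))):
    print(n,proj(n,P),proj(n,[427,-349.5,0]))
E
```

```text
at [ 427.4 -350.9   31. ] cup [-519.8 -365.6   31. ] t 12.0 q [-0.56  0.58 -0.19 -0.36 -0.92  0.53]
[-0.9  0.7  1.4] [ 0.    -0.001  0.   ] n 1
side [331.25754984 409.86100606] [330.98085815 415.25887107]
top [470.74421012 250.11101211] [468.40153145 254.10623272]
```

Close gently and lift a little.

In the tool's units: -1 mm / 500 = -0.002, 0.5 mm / 500 = 0.001.

Emit:
jog_arm(increments={"rows": [[-0.002,0.001,0.002,0,0,0],[-0.002,0.001,0.002,0,0,0],[-0.002,0.001,0.002,0,0,0],[-0.002,0.001,0.002,0,0,0],[-0.002,0.001,0.002,0,0,0],[-0.002,0.001,0.002,0,0,0]]}, finger_gap=0, only="pos|wid|force")

```text
position: [426.9, -349.6, 30.5]
contact_force: [-1.2, -0.1, 5.1]
gripper_width: 24.3
grasp_force: 58.5
```

Emit:
jog_arm(increments={"rows": [[0,0,0,0,0,0],[0,0,0,0,0,0],[0,0,0,0,0,0]]}, only="pos|wid|force")

```text
position: [426.9, -349.6, 30.5]
contact_force: [-1.8, 0.1, 4.9]
gripper_width: 24.0
grasp_force: 58.5
```

```bash
python3 - <<'E'
from h import *
Dp=down(yaw+np.pi/2,.3);D=down(np.radians(165),.3)
s=status.read_state();p=s["position"]
rel((p+[0,0,260],D))
E
```

```text
at [ 426.9 -349.6   30.5] cup [-519.2 -364.4   30.5] t 13.0 q [-0.56  0.58 -0.19 -0.36 -0.92  0.54]
[-7.670e+01  1.000e-01 -2.484e+02] [ 0.001 -0.     0.001] n 6
```

In the tool's units: -248 mm / 500 = -0.496, -223 mm / 500 = -0.446.

Emit:
jog_arm(increments={"rows": [[-0.016,0,-0.05,0,0,0],[-0.046,0,-0.15,0,0,0],[-0.076,0,-0.248,0,0,0],[-0.106,0,-0.346,0,0,0],[-0.136,0,-0.446,0,0,0],[-0.154,0,-0.496,0,0,0],[-0.154,0,-0.496,0,0,0]]}, only="pos|wid|force")

```text
position: [428.7, -350.6, 295.3]
contact_force: [-0.4, 0.1, -0.2]
gripper_width: 24.1
grasp_force: 58.7
```

```bash
python3 - <<'E'
from h import *
Dp=down(yaw+np.pi/2,.3)
rel((np.array([460,-60,330]),Dp),(W(-110,25,330),Dp))
s=status.read_state();p=s["position"]
im=eyes.get_image("side");u=proj("side",p).astype(int);v=proj("top",p).astype(int);print(u,v)
a=im[u[1]-50:u[1]+50,u[0]-50:u[0]+50];t=eyes.get_image("top");b=t[v[1]-50:v[1]+50,v[0]-50:v[0]+50]
cv2.imwrite("pics/c9.png",np.hstack([cv2.resize(q,None,fx=4,fy=4) for q in(a,b) if q.size]))
E
```

```text
at [ 428.7 -350.6  295.3] cup [-518.6 -366.4  295.3] t 13.7 q [-0.55  0.3   0.08 -0.29 -1.43  0.34]
[-286.6   44.4   50.3] [ 0.143 -0.002  0.501] n 6
[-535.9  135.9  125.1] [ 0.143 -0.002  0.501] n 12
[335 352] [495 207]
```

In the tool's units: -287 mm / 500 = -0.574, 50 mm / 500 = 0.1, 0.501 rad / 3.1416 = 0.1595.

Emit:
jog_arm(increments={"rows": [[-0.574,0.088,0.1,0.0455,-0.0006,0.1595],[-0.574,0.088,0.1,0.0455,-0.0006,0.1595],[-0.574,0.088,0.1,0.0455,-0.0006,0.1595],[-0.574,0.088,0.1,0.0455,-0.0006,0.1595],[-0.574,0.088,0.1,0.0455,-0.0006,0.1595],[-0.574,0.088,0.1,0.0455,-0.0006,0.1595],[-0.574,0.088,0.1,0.0455,-0.0006,0.1595]]}, only="pos|wid")

```text
position: [458.5, -53.9, 325.1]
gripper_width: 24.1
```

```bash
python3 - <<'E'
from h import *
Dp=down(yaw+np.pi/2,.3)
rel((W(-110,25,330),Dp),)
E
```

```text
at [458.5 -53.9 325.1] cup [-287.  -178.5  325.1] t 14.5 q [ 0.1  -0.02 -0.26 -0.22 -1.12 -0.8 ]
[-171.1  202.3   50.5] [ 0.016 -0.002  0.002] n 6
```

The manual's scale: shifts go in shares of 500 mm and turns go in shares of 180 degrees. Converting my numbers, 202 mm / 500 = 0.404, -171 mm / 500 = -0.342, 0.016 rad / 3.1416 = 0.0051.

Emit:
jog_arm(increments={"rows": [[-0.342,0.404,0.1,0.0051,-0.0006,0.0006],[-0.342,0.404,0.1,0.0051,-0.0006,0.0006],[-0.342,0.404,0.1,0.0051,-0.0006,0.0006],[-0.342,0.404,0.1,0.0051,-0.0006,0.0006],[-0.342,0.404,0.1,0.0051,-0.0006,0.0006],[-0.342,0.404,0.1,0.0051,-0.0006,0.0006],[-0.342,0.404,0.1,0.0051,-0.0006,0.0006]]}, only="pos|wid")

```text
position: [440.7, 211.8, 328.6]
gripper_width: 24.0
```

```bash
python3 - <<'E'
from h import *
Dp=down(yaw+np.pi/2,.3)
rel((W(-80,25,190),Dp),(W(-42,25,170),Dp),(W(-42,25,154),Dp))
E
```

```text
at [440.7 211.8 328.6] cup [-111.    21.2  328.6] t 15.2 q [ 0.78 -0.04 -0.35  0.   -0.97 -1.57]
[ 10.6   4.1 141.6] [-0.003 -0.005 -0.003] n 3
[-19.9   4.3 171.8] [-0.003 -0.005 -0.003] n 4
[-15.2   4.3 187.1] [-0.003 -0.005 -0.003] n 4
```

In the tool's units: 172 mm / 500 = 0.344, 157 mm / 500 = 0.314, -0.005 rad / 3.1416 = -0.0016.

Emit:
jog_arm(increments={"rows": [[0.022,0.008,0.284,-0.001,-0.0016,-0.001],[0.022,0.008,0.284,-0.001,-0.0016,-0.001],[0.022,0.008,0.284,-0.001,-0.0016,-0.001],[-0.01,0.008,0.314,-0.001,-0.0016,-0.001],[-0.04,0.008,0.344,-0.001,-0.0016,-0.001],[-0.04,0.008,0.344,-0.001,-0.0016,-0.001],[-0.04,0.008,0.344,-0.001,-0.0016,-0.001]]}, only="pos|wid|force")

```text
position: [488.4, 260.3, 171.4]
contact_force: [-1.1, 0.3, -0.8]
gripper_width: 24.0
grasp_force: 58.7
```

```bash
python3 - <<'E'
from h import *
Dp=down(yaw+np.pi/2,.3)
rel((W(-42,25,153),Dp))
E
```

```text
at [488.4 260.3 171.4] cup [-43.   21.6 171.4] t 15.9 q [ 0.78  0.22 -0.48 -0.   -0.57 -1.57]
[ 4.5  3.4 17.8] [-0.002  0.002 -0.005] n 1
```

In the tool's units: 17 mm / 500 = 0.034, 16 mm / 500 = 0.032.

Emit:
jog_arm(increments={"rows": [[0.006,0,0.016,0,0,0],[0.01,0,0.032,0,0,0],[0.01,0,0.034,0,0,0],[0.01,0,0.034,0,0,0]]}, only="pos|force")

```text
position: [488.6, 262.0, 155.0]
contact_force: [-0.1, -0.3, 0.1]
grasp_force: 58.7
```

Emit:
jog_arm(increments={"rows": [[0,0,0.002,0,0,0],[0,0,0.002,0,0,0]]}, only="pos|force")

```text
position: [489.2, 262.7, 154.5]
contact_force: [-0.2, 0.3, -0.4]
grasp_force: 58.7
```

Emit:
jog_arm(increments={"rows": [[0.0006,0,0.002,0,0,0],[0.0006,0,0.002,0,0,0]]}, only="pos|force")

```text
position: [489.1, 262.5, 153.3]
contact_force: [0.0, 0.3, -0.6]
grasp_force: 58.7
```

In the tool's units: 1.5 mm / 500 = 0.003, 1 mm / 500 = 0.002.

Emit:
jog_arm(increments={"rows": [[0.0006,0,0.002,0,0,0],[0.001,0,0.003,0,0,0],[0.001,0,0.003,0,0,0]]}, only="pos|force")

```text
position: [489.1, 262.4, 151.5]
contact_force: [1.5, 0.5, -0.5]
grasp_force: 58.7
```

Emit:
jog_arm(increments={"rows": [[0.0006,0,0.002,0,0,0],[0.0006,0,0.002,0,0,0]]}, only="pos|force")

```text
position: [489.2, 262.6, 150.6]
contact_force: [0.5, 0.0, 0.4]
grasp_force: 58.7
```

Emit:
jog_arm(increments={"rows": [[0.0006,0,0.002,0,0,0],[0.0006,0,0.002,0,0,0]]}, only="pos|force")

```text
position: [489.4, 262.7, 150.5]
contact_force: [-2.2, -1.1, 4.2]
grasp_force: 59.6
```

Emit:
jog_arm(increments={"rows": [[0,0,0,0,0,0],[0,0,0,0,0,0],[0,0,0,0,0,0],[0,0,0,0,0,0],[0,0,0,0,0,0]]}, finger_gap=60, only="pos|force|wid")

```text
position: [489.1, 262.5, 149.4]
contact_force: [0.1, -0.4, -0.6]
gripper_width: 60.0
grasp_force: 0.0
```

Emit:
jog_arm(increments={"rows": [[0,0,-0.03,0,0,0],[0,0,-0.09,0,0,0],[0,0,-0.18,0,0,0],[0,0,-0.28,0,0,0],[0.12,0,-0.36,0,0,0],[0.22,0,-0.4,0,0,0],[0.32,0,-0.4,0,0,0],[0.32,0,-0.4,0,0,0]]}, only="pos|force")

```text
position: [336.0, 109.5, 291.6]
contact_force: [-0.3, 1.3, -0.5]
grasp_force: 0.0
```

```bash
python3 - <<'E'
from h import *
rel()
im=eyes.get_image("side");t=eyes.get_image("top");cv2.imwrite("pics/s9.png",im);cv2.imwrite("pics/t9.png",t)
cv2.imwrite("pics/f.png",np.hstack([cv2.resize(q,(390,420)) for q in(im[115:300,230:402],t[170:310,200:330])]))
print(proj("side",W(-42,24,120)),proj("side",W(-42,24,173)),proj("top",W(-42,24,120)),proj("top",W(-42,24,173)))
E
```

```text
at [336.  109.5 291.6] cup [-257.4   23.5  291.6] t 18.7 q [ 0.78 -0.3  -0.64 -0.   -0.92 -1.57]
[289.04748332 194.35147852] [288.34926615 180.89386513] [282.96305253 254.23651687] [281.55125569 246.46612028]
```

View pics/f.png

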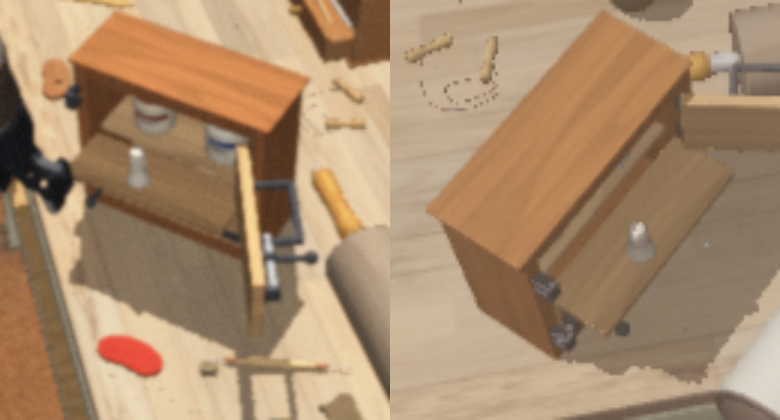

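The stamp stands upright on the ledge: side crop (137,168), top crop (640,243). The top leaf is past square, the bottom leaf is shut, and the other things have not moved.

Emit:
jog_arm(increments={"rows": [[0,0,0,0,0,0],[0,0,0,0,0,0],[0,0,0,0,0,0]]}, only="force")

```text
contact_force: [0.9, 0.7, 1.0]
grasp_force: 0.0
```

```bash
python3 -c "
from bench import arm, eyes, status
print(arm.job_done())"
```

```text
the job is handed in; nothing more can be done
None
```

I handed the job in at about 19 s on the robot's clock. The top bolt is drawn and the top leaf is open well past a right angle. The bottom half is still shut, with its bolt never touched. The stamp stands upright and released on the ledge, and the last pictures show the other things where they were; no verdict came back.

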